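Start the spindle of a screw press in its threaded boss

TASK

The square-headed spindle of the small heat-sink press stands loose in its boss, resting on top of the thread. Grip its head and turn it backward (counter-clockwise seen from above) until you feel it drop into the thread, then turn it forward (clockwise) one full turn from there, regripping as you need. Finish still holding the head firmly in the gripper, so that the spindle is held started and still; leave the flux tin, the capacitor and the tape roll where they are.

Things in the scene. Friction and masses are not known exactly. Their poses are not given: they have to be found in the camera images.
- press: grey screw press, fixed to the bench: base plate 100 x 124 x 8 mm, two cheeks, a bridge 48 x 124 mm whose top is 61 mm above the bench, and on it a round boss 44 mm across with a bronze ring. Origin: centre of the underside, on the spindle's axis; x across the bridge, y along it, z up. A heat sink is fixed under the bridge.
- boss_top (a point): centre of the boss's top face, on the spindle's upright axis, 80.5 mm above the bench. The free threaded shank (23 mm across) between the boss and the head is 31 mm long at the start and about 19 mm at the end.
- spindle_head (a point): centre of the spindle's square head, dark steel, 26 x 26 mm across flats, 24 mm high, yellow stripe on its top; its x and y axes are normal to the flats (stripe along +x), z up. At the start it is 124 mm above the bench. The spindle weighs about 0.35 kg, sinks by its own weight as far as the thread allows when let go, and cannot be pulled out of the boss.
- spindle (a joint): turn of the spindle, rad, growing backward (counter-clockwise from above). Single right-handed thread. The drop comes within 2.4 rad of backward turn from the start; about 0.6 rad beyond it is a hard shoulder. Turned forward before the drop it stays on top and jams on that shoulder. Friction 0.04 N m keeps it where left. It can go about 1.25 turns forward from the drop.
- spindle_depth (a joint): how far the spindle has gone down, m: 0 on top of the thread at the start, about 0.0055 after the drop (it falls only if the hand lets it or presses lightly down), and 0.006 more for each full turn forward (about 0.0115 when one turn is done)
- flux_tin: loose orange and white flux tin, 50 mm across, 18 mm high, a bystander; origin at the centre of its underside
- capacitor: loose dark blue capacitor standing upright, 16 mm across, 43 mm high with its leads, a bystander; origin at the centre of its underside
- tape: loose roll of orange tape, 61 mm across, 12 mm high, a bystander; origin at the centre of its underside

How it is judged:
By the outcome, as a careful person would: the job done as asked, in the order asked, and still so for the second after the job is handed in, while the arm keeps its last pose, push and grip.
It also fails if it takes over 72 s, if anything falls off the work surface, if the arm or the gripper's body presses on something with over 40 N, if the wrist force passes 120 N, or if a joint passes its speed limit or range.

ROBOT

A 6-joint arm with a two-finger parallel gripper is mounted at the origin on a cart in front of the work surface, level with it; the furniture and walls round the work are solid. World frame = base frame: x ahead of the robot, y to its left, z up, the work surface at z = 0. Lengths are in m, angles in rad, forces in N, time in s.
With the tool pointing down it reaches from about 0.425 to 0.95 m from the base axis. Payload 3.5 kg.
Tool frame: the origin (TCP) lies at the very end of the fingers, on their centre line; the grasp point (between the pads) lies 19 mm behind it; z points along the fingers, y is the line along which they close (so a half turn about z gives the same grasp; the last joint's range is limited). The gripper opens to 85 mm and grips with 20 to 120 N. Pads are 22 mm wide; open, the fingers measure 114 mm over their backs; the gripper's body (76 mm by 85 mm) begins 54 mm behind the grasp point. The pads swing forward as they close: fully open they stand 13 mm farther back than shut.
Start: joints at [-1.348, 0.286, 1.577, -0, 1.279, -0.15], TCP at [0.246, -0.629, 0.231] pointing down, gripper open.
Joint ranges: [-2.77, 2.77], [-0.9, 2.22], [0.21, 2.48], [-1.53, 4.67], [0.24, 2.81], [-2.84, 2.84]. Speed limits (rad/s): [2.79, 2.79, 3.14, 3.14, 3.14, 3.14].

INTERFACE

Orientations are given as a unit quaternion [x, y, z, w].
In Python, from plant import ctrl, optics, sign_off gives the robot as it stands.
- The arm moves only by the shell command python3 -m creep 'ROWS' [FORCE]. ROWS is JSON, a list of rows, each an object of numbers: "x", "y", "z": the shift along the tool's x, y, z in mm; "rx", "ry", "rz": the turn, a rotation vector about the tool's x, y, z in degrees; "grip": the opening, from 0 (shut) to 1 (fully open). In form: [{"x": .., "y": .., "z": .., "rx": .., "ry": .., "rz": .., "grip": ..}, ...]. A call has exactly 10 rows; each row shifts and turns the commanded pose from where the row before left it, along the tool's axes as they then stand; what a row does not reach is not made up. A row lasts 1/12 s, in which the tool goes at most 41.7 mm and 7.16 degrees, less where a joint would pass 70% of its speed; a pose out of reach is approached as far as the arm can. A call with a gripper value outside its range is refused whole. The fingers move at their own pace and stop on an object; FORCE is the grip in N (left out, the last holds). Time passes only in rows, so rows that do not move let the fingers close, or fill a call up. It gives the time, the measured TCP pose, the force, the opening and the grip force at its end, in the units of the state.
- ctrl.get_state(): the state, without advancing time (a new reading comes with each control period).
- optics.read_camera(name): name is "scene" or "top" or "wrist"; returns a dict with "color" (384x512x3 uint8, blue, green, red), "K" (3x3 intrinsics, pixels), "R" (3x3) and "t" (3): a world point X has camera coordinates R X + t. Camera axes: x right, y down, z forward; pixel columns grow to the right and rows downward; lengths in m; the calibration is good to about 2 mm. A picture is of the moment at which its call begins. There is no depth.
- sign_off(): hands the job in; it is judged then, once.
The state is a dict: "time": time; "qpos": joint angles; "dq": joint speeds; "joint_efforts": joint torques, N m; "eef_pos": TCP position; "tcp_rot": TCP orientation; "contact_force": force on the tool from outside, world axes, zero at the start; "wrist_torque": the same for the moment, N m; "opening": opening from 0.0 (shut) to 1.0 (fully open); "finger_force": force on a finger pad.
Only numpy, scipy, OpenCV 4.12 (cv2) and the standard library are available. Lean on these libraries where they do the work, as an engineer would, in place of code of your own. Each camera call takes 0.05 s, during which the arm holds its last target. There are 200 camera calls.

## Working session

There is one attempt and no reset: what is moved stays moved. The work goes in short steps, Python scripts to look and compute and a shell command to move; the robot and the scene stay as the last step left them, time stands still between calls to the robot, and variables do not carry over. Pictures are saved under pics/ and viewed, at most 10 in all, crops included, and the job is handed in when it is done.

```bash
ls; mkdir -p pics
python3 - <<'E'
from plant import ctrl, optics
import cv2
print(ctrl.get_state())
a=[]
for n in("scene","top"):
    d=optics.read_camera(n); cv2.imwrite(f"pics/{n}0.png",d["color"]); print(n,d["K"].tolist(),d["R"].tolist(),d["t"].tolist())
E
```

```text
pics
{'time': 0.0, 'qpos': array([-1.34802069e+00,  2.87175101e-01,  1.57818404e+00, -8.00227755e-06,
        1.27860916e+00, -1.50023258e-01]), 'dq': array([-0.00043746, -0.00037318,  0.00017671,  0.00043837, -0.00081273,
       -0.00054314]), 'joint_efforts': array([ 3.17102581e-05, -4.05979657e+01, -2.92626590e+01, -1.47771848e-04,
        5.78848514e-03,  1.41648208e-06]), 'eef_pos': array([ 0.24571395, -0.6279774 ,  0.22993708]), 'tcp_rot': array([ 9.82676957e-01,  1.85322928e-01, -4.70266534e-05, -1.18689947e-03]), 'contact_force': array([0.51738404, 0.41349184, 0.03019924]), 'wrist_torque': array([ 0.00536575, -0.02648561,  0.01701758]), 'finger_force': 0.0, 'opening': 0.9954257038616344}
scene [[477.29652678863624, 0.0, 248.9597007665841], [0.0, 477.29652678863624, 188.2308140494878], [0.0, 0.0, 1.0]] [[-0.8500008841141166, -0.5264581232628457, 0.0184483456109983], [-0.31404476809727583, 0.47830671124330093, -0.8201210725315782], [0.4229354331762104, -0.7028972431516433, -0.5718925466675286]] [0.5826615291306722, 0.11080013326202773, 0.8999762001482866]
top [[386.6518945740289, 0.0, 255.55263264482815], [0.0, 386.6518945740289, 196.05694992972448], [0.0, 0.0, 1.0]] [[0.024037977619474453, -0.9996781551955031, 0.008109356132326004], [-0.9983095284898786, -0.024432863375268142, -0.05273633011124024], [0.052917491987828226, -0.006827972773871689, -0.998575544377849]] [0.22779236375270506, 0.554739340100973, 0.9350012965167833]
```

View pics/scene0.png

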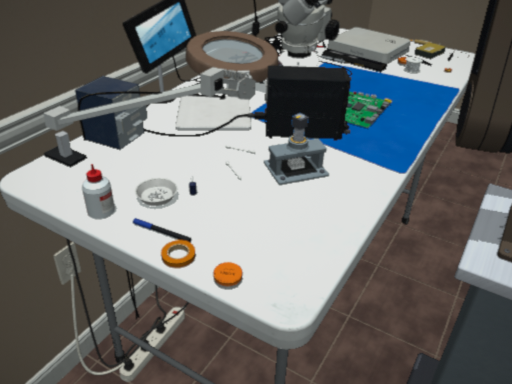

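View pics/top0.png

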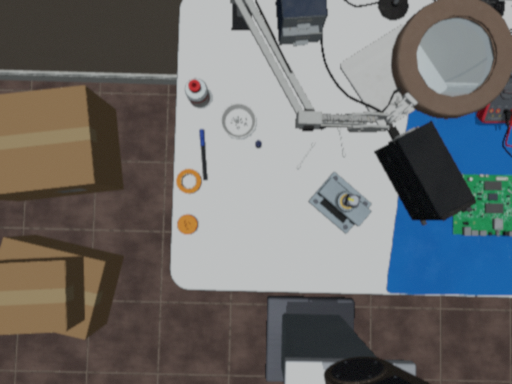

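The top view shows the press at about (342,203) with the head at (351,200), and a tall black box beside it around (425,172). In the scene view the head is at about (299,122). Next I'll zoom in on the head.

Run:
```python
import cv2,numpy as np
s=cv2.imread("pics/scene0.png");t=cv2.imread("pics/top0.png")
a=cv2.resize(s[105:190,255:340],(400,400),interpolation=cv2.INTER_CUBIC)
b=cv2.resize(t[165:240,305:380],(400,400),interpolation=cv2.INTER_CUBIC)
cv2.imwrite("pics/c0.png",np.hstack([a,b]))
for n,i,(r0,r1,c0,c1) in(("s",s,(105,150,285,315)),("t",t,(180,225,330,375))):
    h=cv2.cvtColor(i,cv2.COLOR_BGR2HSV)
    m=cv2.inRange(h,(15,90,80),(38,255,255))
    ys,xs=np.nonzero(m[r0:r1,c0:c1]);print(n,[(x+c0,y+r0) for x,y in zip(xs,ys)])
```

```text
s [(np.int64(297), np.int64(116)), (np.int64(298), np.int64(116)), (np.int64(299), np.int64(116)), (np.int64(300), np.int64(116)), (np.int64(296), np.int64(117)), (np.int64(297), np.int64(117)), (np.int64(298), np.int64(117)), (np.int64(299), np.int64(117)), (np.int64(297), np.int64(118)), (np.int64(292), np.int64(137)), (np.int64(291), np.int64(138)), (np.int64(292), np.int64(138)), (np.int64(304), np.int64(138)), (np.int64(305), np.int64(138)), (np.int64(291), np.int64(139)), (np.int64(292), np.int64(139)), (np.int64(304), np.int64(139)), (np.int64(305), np.int64(139)), (np.int64(291), np.int64(140)), (np.int64(292), np.int64(140)), (np.int64(293), np.int64(140)), (np.int64(303), np.int64(140)), (np.int64(304), np.int64(140)), (np.int64(305), np.int64(140)), (np.int64(292), np.int64(141)), (np.int64(293), np.int64(141)), (np.int64(294), np.int64(141)), (np.int64(295), np.int64(141)), (np.int64(296), np.int64(141)), (np.int64(301), np.int64(141)), (np.int64(302), np.int64(141)), (np.int64(303), np.int64(141)), (np.int64(304), np.int64(141)), (np.int64(295), np.int64(142)), (np.int64
[... 765 characters left out ...]
.int64(351), np.int64(199)), (np.int64(352), np.int64(199)), (np.int64(341), np.int64(200)), (np.int64(352), np.int64(200)), (np.int64(341), np.int64(201)), (np.int64(341), np.int64(202)), (np.int64(341), np.int64(203)), (np.int64(341), np.int64(204)), (np.int64(342), np.int64(204)), (np.int64(342), np.int64(205)), (np.int64(343), np.int64(205)), (np.int64(343), np.int64(206)), (np.int64(344), np.int64(206)), (np.int64(345), np.int64(206)), (np.int64(349), np.int64(206)), (np.int64(344), np.int64(207)), (np.int64(345), np.int64(207)), (np.int64(346), np.int64(207)), (np.int64(347), np.int64(207)), (np.int64(348), np.int64(207)), (np.int64(349), np.int64(207)), (np.int64(350), np.int64(207))]
```

View pics/c0.png

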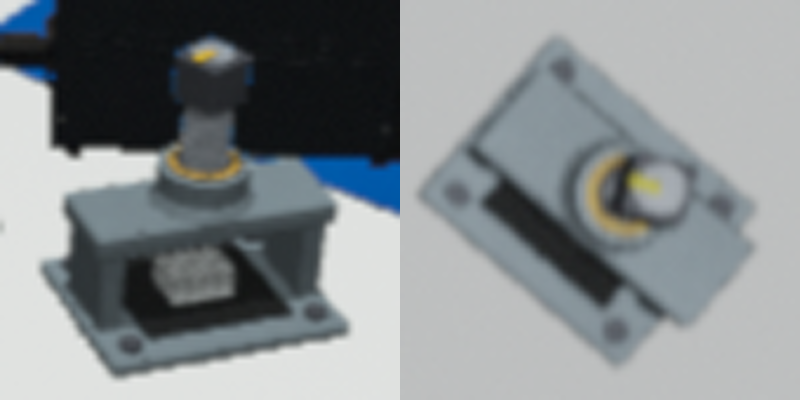

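The crop shows the head with its stripe pointing image-left, which is about world +y. The ring and boss are clear. I'll measure these by casting rays.

```bash
cat > h.py <<'E'
import cv2,numpy as np
from plant import ctrl,optics
from scipy.spatial.transform import Rotation as Ro
from scipy.optimize import least_squares
def ray(d,px,z):
    px=np.atleast_2d(np.array(px,float)); R,t=np.array(d["R"]),np.array(d["t"])
    v=np.linalg.solve(d["K"],np.c_[px,np.ones(len(px))].T).T@R; c=-R.T@t
    return c+v*((z-c[2])/v[:,2])[:,None]
def proj(d,X):
    p=(np.array(d["R"])@np.atleast_2d(X).T).T+d["t"]; p=p@np.array(d["K"]).T; return p[:,:2]/p[:,2:]
def mask(d,lo,hi,roi):
    h=cv2.cvtColor(d["color"],cv2.COLOR_BGR2HSV); m=cv2.inRange(h,lo,hi); r0,r1,c0,c1=roi
    y,x=np.nonzero(m[r0:r1,c0:c1]); return np.c_[x+c0,y+r0].astype(float)
def circ(P):
    f=lambda p:np.hypot(P[:,0]-p[0],P[:,1]-p[1])-p[2]
    return least_squares(f,[*P[:,:2].mean(0),.016],loss="soft_l1",f_scale=.001).x
def tcp():
    s=ctrl.get_state(); return s["eef_pos"],Ro.from_quat(s["tcp_rot"]),s
E
python3 - <<'E'
from h import *
Y=((12,90,70),(38,255,255))
t=optics.read_camera("top"); s=optics.read_camera("scene")
P=mask(t,*Y,(190,212,338,352)); P=P[(P[:,0]<347)|(P[:,1]>203)]; print("ring top",circ(ray(t,P,.0805)))
P=mask(s,*Y,(135,146,285,315)); print("ring scene",circ(ray(s,P,.0805)))
for n,d,roi in(("top",t,(196,203,347,356)),("scene",s,(114,120,292,305))):
    P=ray(d,mask(d,*Y,roi),.136)[:,:2]; c=P.mean(0); u,w,v=np.linalg.svd(P-c); print(n,"stripe",c,v[0],np.ptp((P-c)@v[0]))
cr=np.array([[178,62],[212,38],[251,60],[215,78]])/400*85+[255,105]
X=ray(s,cr,.136)[:,:2]; print("scene corners",X.round(4).tolist(),X.mean(0),np.linalg.norm(X-np.roll(X,1,0),axis=1))
e=X-np.roll(X,1,0);print(np.degrees(np.arctan2(e[:,1],e[:,0])))
# black box extents on table / obstacles
print("blackbox top corners z=0.1", ray(t,[[377,155],[430,125],[472,185],[420,220]],.1).round(3).tolist())
E
```

```text
ring top [0.53931517 0.0328572  0.01398581]
ring scene [0.54007304 0.03119323 0.01478503]
top stripe [0.54215683 0.04094953] [-0.32005883 -0.94739767] 0.011489121644545958
scene stripe [0.54239919 0.03592559] [0.0783459  0.99692624] 0.01223353723242419
scene corners [[0.5481, 0.0484], [0.5464, 0.0176], [0.5214, 0.028], [0.5269, 0.0533]] [0.53571782 0.03685785] [0.02176687 0.03085209 0.027136   0.02591785]
[-12.97078667 -93.19696862 157.51030022  77.56404653]
blackbox top corners z=0.1 [[0.644, -0.029, 0.1], [0.715, -0.149, 0.1], [0.581, -0.243, 0.1], [0.5, -0.126, 0.1]]
```

```bash
python3 -m creep '[{"x":25.7,"y":-25.4,"z":-7},{"x":25.7,"y":-25.4,"z":-7},{"x":25.7,"y":-25.4,"z":-7},{"x":25.7,"y":-25.4,"z":-7},{"x":25.7,"y":-25.4,"z":-7},{"x":25.7,"y":-25.4,"z":-7},{"x":25.7,"y":-25.4,"z":-7},{"x":25.7,"y":-25.4},{"x":25.7,"y":-25.4},{"x":25.7,"y":-25.4}]' && python3 -m creep '[{"x":25.7,"y":-25.4},{"x":25.7,"y":-25.4},{"x":25.7,"y":-25.4},{"x":25.7,"y":-25.4},{"x":25.7,"y":-25.4},{"x":25.7,"y":-25.4},{"x":25.7,"y":-25.4},{"x":25.7,"y":-25.4},{"x":25.7,"y":-25.4},{"x":25.7,"y":-25.4}]' && python3 -m creep '[{"rz":6.7},{"rz":6.7},{"rz":6.7},{"rz":6.7},{"rz":6.7},{},{},{},{},{}]'
python3 - <<'E'
from h import *
p,r,s=tcp(); print(p,r.as_matrix().round(4).tolist(),s["qpos"],s["contact_force"])
d=optics.read_camera("wrist"); cv2.imwrite("pics/w1.png",d["color"]); print(proj(d,[[.54,.032,.136],[.54,.032,.0805]]))
E
```

```text
$[0]: bad value
```

Every key is probably required, so I'll write the rows out in full.

```bash
python3 -m creep '[{"x":25.7,"y":-25.4,"z":-7,"rx":0,"ry":0,"rz":0,"grip":1},{"x":25.7,"y":-25.4,"z":-7,"rx":0,"ry":0,"rz":0,"grip":1},{"x":25.7,"y":-25.4,"z":-7,"rx":0,"ry":0,"rz":0,"grip":1},{"x":25.7,"y":-25.4,"z":-7,"rx":0,"ry":0,"rz":0,"grip":1},{"x":25.7,"y":-25.4,"z":-7,"rx":0,"ry":0,"rz":0,"grip":1},{"x":25.7,"y":-25.4,"z":-7,"rx":0,"ry":0,"rz":0,"grip":1},{"x":25.7,"y":-25.4,"z":-7,"rx":0,"ry":0,"rz":0,"grip":1},{"x":25.7,"y":-25.4,"z":0,"rx":0,"ry":0,"rz":0,"grip":1},{"x":25.7,"y":-25.4,"z":0,"rx":0,"ry":0,"rz":0,"grip":1},{"x":25.7,"y":-25.4,"z":0,"rx":0,"ry":0,"rz":0,"grip":1}]' && python3 -m creep '[{"x":25.7,"y":-25.4,"z":0,"rx":0,"ry":0,"rz":0,"grip":1},{"x":25.7,"y":-25.4,"z":0,"rx":0,"ry":0,"rz":0,"grip":1},{"x":25.7,"y":-25.4,"z":0,"rx":0,"ry":0,"rz":0,"grip":1},{"x":25.7,"y":-25.4,"z":0,"rx":0,"ry":0,"rz":0,"grip":1},{"x":25.7,"y":-25.4,"z":0,"rx":0,"ry":0,"rz":0,"grip":1},{"x":25.7,"y":-25.4,"z":0,"rx":0,"ry":0,"rz":0,"grip":1},{"x":25.7,"y":-25.4,"z":0,"rx":0,"ry":0,"rz":0,"grip":1},{"x":25.7,"y":-25.4,"z":0,"rx":0,"ry":0,"rz":0,"grip":1},{"x":25.7,"y":-25.4,"z":0,"rx":0,"ry":0,"rz":0,"grip":1},{"x":25.7,"y":-25.4,"z":0,"rx":0,"ry":0,"rz":0,"grip":1}]' && python3 -m creep '[{"x":0,"y":0,"z":0,"rx":0,"ry":0,"rz":6.7,"grip":1},{"x":0,"y":0,"z":0,"rx":0,"ry":0,"rz":6.7,"grip":1},{"x":0,"y":0,"z":0,"rx":0,"ry":0,"rz":6.7,"grip":1},{"x":0,"y":0,"z":0,"rx":0,"ry":0,"rz":6.7,"grip":1},{"x":0,"y":0,"z":0,"rx":0,"ry":0,"rz":6.7,"grip":1},{"x":0,"y":0,"z":0,"rx":0,"ry":0,"rz":0,"grip":1},{"x":0,"y":0,"z":0,"rx":0,"ry":0,"rz":0,"grip":1},{"x":0,"y":0,"z":0,"rx":0,"ry":0,"rz":0,"grip":1},{"x":0,"y":0,"z":0,"rx":0,"ry":0,"rz":0,"grip":1},{"x":0,"y":0,"z":0,"rx":0,"ry":0,"rz":0,"grip":1}]'
python3 - <<'E'
from h import *
p,r,s=tcp(); print(p,r.as_matrix().round(4).tolist(),s["qpos"],s["contact_force"])
d=optics.read_camera("wrist"); cv2.imwrite("pics/w1.png",d["color"]); print(proj(d,[[.54,.032,.136],[.54,.032,.0805]]))
E
```

```text
time: 1.03
eef_pos: [0.393, -0.2967, 0.2805]
tcp_rot: [0.983, 0.185, 0.0, 0.0]
contact_force: [0.1, -0.9, 0.2]
opening: 0.998
finger_force: 0.0
time: 1.87
eef_pos: [0.5398, 0.0336, 0.2803]
tcp_rot: [0.983, 0.185, 0.0, 0.0]
contact_force: [0.5, -0.9, 0.3]
opening: 0.996
finger_force: 0.0
time: 2.7
eef_pos: [0.5395, 0.0316, 0.2803]
tcp_rot: [0.994, -0.105, 0.0, 0.0]
contact_force: [-0.2, 0.1, 0.2]
opening: 1.003
finger_force: 0.0
[0.5395364  0.03164375 0.28033274] [[0.9779, -0.2093, 0.0], [-0.2093, -0.9779, -0.0], [0.0, -0.0, -1.0]] [-1.29210556e-01 -4.75638784e-02  1.85305194e+00 -2.48942985e-07
  1.33606785e+00  1.65243455e+00] [-0.15388163  0.12238045  0.17105111]
[[255.67189012 176.27701787]
 [255.83565516 163.72899653]]
```

View pics/w1.png

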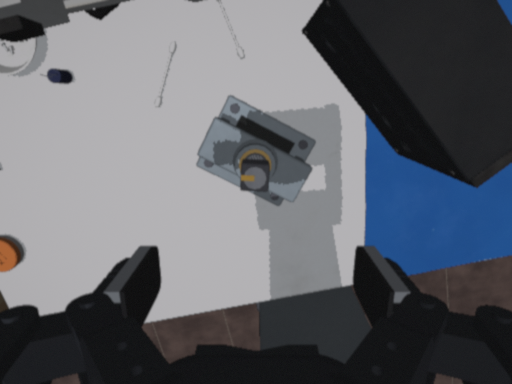

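In the wrist view the head is at about (256,176). Its edges are nearly parallel to the image, and the stripe points left at (247,178). I'll zoom in and fit the edges.

Run:
```python
from h import *
d=optics.read_camera("wrist"); im=d["color"]
cv2.imwrite("pics/w1c.png",cv2.resize(im[140:205,220:290],(560,520),interpolation=cv2.INTER_CUBIC))
P=mask(d,(10,90,70),(38,255,255),(140,200,230,280)); 
R=P[P[:,1]<170]; print("ring",circ(ray(d,R,.0805)))
S=P[P[:,1]>173]; X=ray(d,S,.136)[:,:2]; c=X.mean(0);v=np.linalg.svd(X-c)[2][0];print("stripe",S.mean(0),c,np.degrees(np.arctan2(v[1],v[0])))
g=cv2.cvtColor(im,cv2.COLOR_BGR2GRAY); print(g[160:196:2,236:278:2])
```

```text
ring [0.53818336 0.03345474 0.015815  ]
stripe [246.70422535 177.74647887] [0.54037246 0.04021276] -106.18742139261362
[[ 82 117  99  63  36  34  38  36  36  37  41  42  43  44  40  51  82  91
   84  77  64]
 [ 82 117  98  49  34  33  34  34  32  33  32  33  32  32  30  31  51  92
   82  80  64]
 [ 82  89  92  50  49  48  46  47  46  45  44  43  41  41  40  40  46  91
   84  81  66]
 [ 82  85  92  51  54  54  53  56  60  62  64  56  53  52  53  52  52  86
   83  79  66]
 [ 88 107  93  51  55  53  68  83  91  97  98  91  90  59  53  55  54  86
   83  77  68]
 [114 127  94  51  55  72  93  97  98 100 101 101 102  86  57  54  52  80
   83  74  79]
 [107 127  89  52  65  95  97  97  97 100 100 101 101  98  80  54  52  77
   82  72  83]
 [101 121 102  69  83 101  99  99  99 100  99 101 101 101  94  60  53  78
   75  79  85]
 [123 112 105 110 112 113 109 111 108 102 101 101 101 100  97  66  54  80
   79  85  86]
 [127 123  99 114 115 115 115 115 114 106 100 100 100 100  99  72  53  80
   84  85  85]
 [127 127  95  91 104 110 110 111 111 104 100 100 100  99  97  65  56  83
   85  84  85]
 [126 127  88  54  77  97  97  97  99 100 100 100 100  99  92  57  68 111
  112  97  96]
 [121 124  80  52  58  88  96  95  97  99  99 100 100  97  75  54  79 126
  126 124 124]
 [162 135  80  52  53  63  89  95  97 100  99  99  95  73  55  53  78 127
  127 127 127]
 [179 176 115  54  53  52  60  73  86  94  87  81  67  54  53  52  85 126
  128 128 128]
 [179 179 155 121 107  98  83  71  72  64  58  53  53  52  52  53  82 116
  125 127 128]
 [179 179 179 176 175 174 165 142 117  83  78  74  75  73  72  73  83 101
   98 114 124]
 [180 179 180 179 180 179 180 178 165 122  86  80  81  82  81  81  82  80
   80  84  97]]
```

View pics/w1c.png

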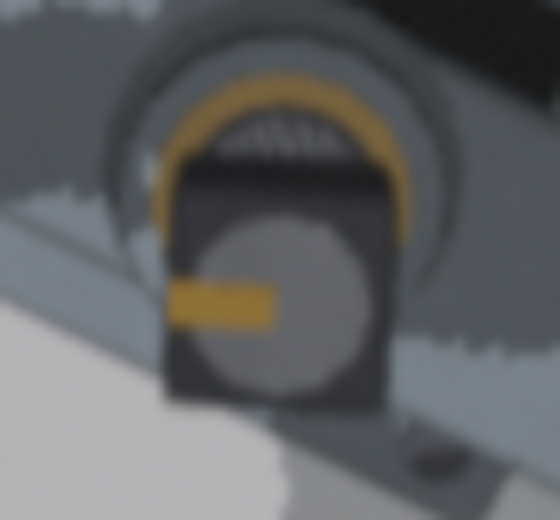

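The crop shows the disc centre at about (283,304) in crop pixels. The bottom edge runs (166,400) to (388,411), so the head is turned about 3° from the tool axes.

Run:
```python
from h import *
d=optics.read_camera("wrist"); f=lambda a:np.array(a,float)/8+[219.56,139.56]
X=ray(d,f([[283,304],[166,400],[388,411],[168,303],[275,309]]),.136)[:,:2]; print(X)
a=lambda i,j:np.degrees(np.arctan2(*(X[i]-X[j])[::-1])); print("centre",X[0],"edge len",np.linalg.norm(X[1]-X[2]),"angles",a(1,2),a(3,4))
# disc fit on gray, in-world circle
g=cv2.cvtColor(d["color"],cv2.COLOR_BGR2GRAY)[166:192,240:270]; m=cv2.inRange(g,88,118)
k,l,st,ce=cv2.connectedComponentsWithStats(m,connectivity=4); i=1+st[1:,4].argmax(); print(st[i],ce[i]+[240,166])
p,r,s=tcp(); off=np.r_[X[0],.105]-p; print("tool shift mm",r.inv().apply(off)*1e3, r.as_matrix()[:,0])
```

```text
[[0.53899251 0.0329113 ]
 [0.53076094 0.04835487]
 [0.52415999 0.02384355]
 [0.54183185 0.04558172]
 [0.53861335 0.03391806]]
centre [0.53899251 0.0329113 ] edge len 0.025384595408878653 angles 74.92771463742402 74.57355935678406
[  0   0  26  23 394] [253.26649746 177.49238579]
tool shift mm [ -0.79165542  -1.09636111 175.30196947] [ 9.77721819e-01 -2.09904843e-01 -2.77402612e-05]
```

```bash
python3 -m creep '[{"x":-0.8,"y":-1.1,"z":20,"rx":0,"ry":0,"rz":3,"grip":1},{"x":0,"y":0,"z":25,"rx":0,"ry":0,"rz":0,"grip":1},{"x":0,"y":0,"z":25,"rx":0,"ry":0,"rz":0,"grip":1},{"x":0,"y":0,"z":25,"rx":0,"ry":0,"rz":0,"grip":1},{"x":0,"y":0,"z":25,"rx":0,"ry":0,"rz":0,"grip":1},{"x":0,"y":0,"z":25,"rx":0,"ry":0,"rz":0,"grip":1},{"x":0,"y":0,"z":20,"rx":0,"ry":0,"rz":0,"grip":1},{"x":0,"y":0,"z":10,"rx":0,"ry":0,"rz":0,"grip":1},{"x":0,"y":0,"z":0,"rx":0,"ry":0,"rz":0,"grip":1},{"x":0,"y":0,"z":0,"rx":0,"ry":0,"rz":0,"grip":1}]' 30 && python3 -m creep '[{"x":0,"y":0,"z":0,"rx":0,"ry":0,"rz":0,"grip":0.5},{"x":0,"y":0,"z":0,"rx":0,"ry":0,"rz":0,"grip":0.45},{"x":0,"y":0,"z":0,"rx":0,"ry":0,"rz":0,"grip":0.4},{"x":0,"y":0,"z":0,"rx":0,"ry":0,"rz":0,"grip":0},{"x":0,"y":0,"z":0,"rx":0,"ry":0,"rz":0,"grip":0},{"x":0,"y":0,"z":0,"rx":0,"ry":0,"rz":0,"grip":0},{"x":0,"y":0,"z":0,"rx":0,"ry":0,"rz":0,"grip":0},{"x":0,"y":0,"z":0,"rx":0,"ry":0,"rz":0,"grip":0},{"x":0,"y":0,"z":0,"rx":0,"ry":0,"rz":0,"grip":0},{"x":0,"y":0,"z":0,"rx":0,"ry":0,"rz":0,"grip":0}]' 30
python3 - <<'E'
from h import *
p,r,s=tcp(); print(s)
d=optics.read_camera("scene"); cv2.imwrite("pics/s2.png",cv2.resize(d["color"][60:200,220:400],(720,560)))
E
```

```text
time: 3.68
eef_pos: [0.5392, 0.0329, 0.1055]
tcp_rot: [0.991, -0.132, -0.0, 0.0]
contact_force: [-0.8, -1.0, 0.3]
opening: 1.002
finger_force: 0.0
time: 4.52
eef_pos: [0.5396, 0.0332, 0.1062]
tcp_rot: [0.991, -0.132, 0.001, -0.0]
contact_force: [-0.7, 2.3, 6.3]
opening: 0.303
finger_force: 32.6
{'time': 4.5167, 'qpos': array([-1.26613585e-01,  1.31924038e-01,  2.00391382e+00,  7.10569854e-04,
        1.00458871e+00,  1.70808558e+00]), 'dq': array([ 0.00023624,  0.00068676, -0.00020327, -0.00114412,  0.00039488,
        0.00075817]), 'joint_efforts': array([ -1.15897637, -28.0276823 , -23.51993859,  -0.40349535,
        -0.26727458,   0.04530518]), 'eef_pos': array([0.53955682, 0.03318227, 0.10620712]), 'tcp_rot': array([ 9.91281752e-01, -1.31757574e-01,  5.81435722e-04, -3.03058634e-04]), 'contact_force': array([-0.70791403,  2.26549163,  6.27784507]), 'wrist_torque': array([0.38428932, 0.13622291, 0.01234598]), 'finger_force': 32.5625216960907, 'opening': 0.3029345569837488}
```

View pics/s2.png

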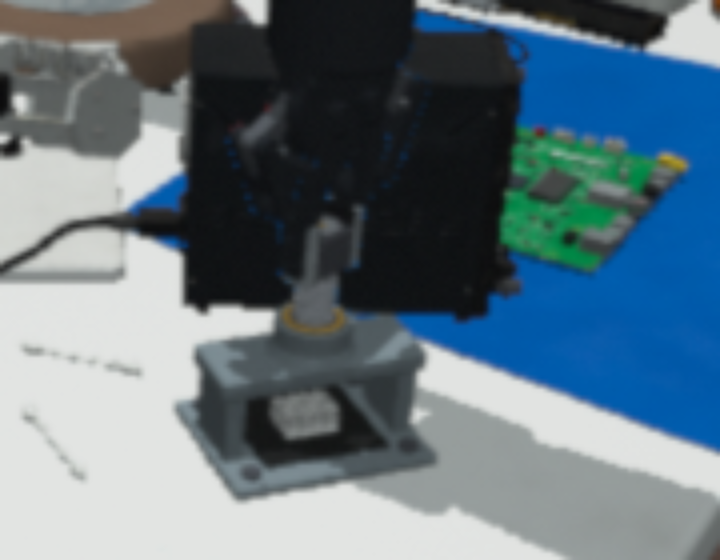

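The head is gripped: the opening of 0.303 equals about 26 mm, and there is about 6 N of downward press. Now I'll turn backward in small steps under that press.

```bash
python3 -m creep '[{"x":0,"y":0,"z":0.5,"rx":0,"ry":0,"rz":-2,"grip":0},{"x":0,"y":0,"z":0,"rx":0,"ry":0,"rz":-2,"grip":0},{"x":0,"y":0,"z":0,"rx":0,"ry":0,"rz":-2,"grip":0},{"x":0,"y":0,"z":0,"rx":0,"ry":0,"rz":-2,"grip":0},{"x":0,"y":0,"z":0,"rx":0,"ry":0,"rz":-2,"grip":0},{"x":0,"y":0,"z":0,"rx":0,"ry":0,"rz":-2,"grip":0},{"x":0,"y":0,"z":0,"rx":0,"ry":0,"rz":-2,"grip":0},{"x":0,"y":0,"z":0,"rx":0,"ry":0,"rz":-2,"grip":0},{"x":0,"y":0,"z":0,"rx":0,"ry":0,"rz":-2,"grip":0},{"x":0,"y":0,"z":0,"rx":0,"ry":0,"rz":0,"grip":0}]' 50; python3 -c "
from h import *
print(tcp()[2]['wrist_torque'],tcp()[1].as_euler('xyz',True))"
```

```text
time: 5.4
eef_pos: [0.5397, 0.0332, 0.1062]
tcp_rot: [1.0, 0.025, 0.001, -0.0]
contact_force: [-1.1, 1.2, 7.9]
opening: 0.293
finger_force: 51.6
[ 0.37878924  0.33061756 -0.03096675] [-1.79966558e+02 -8.10948299e-02  2.88763140e+00]
```

```bash
python3 -m creep '[{"x":0,"y":0,"z":0,"rx":0,"ry":0,"rz":-2,"grip":0},{"x":0,"y":0,"z":0,"rx":0,"ry":0,"rz":-2,"grip":0},{"x":0,"y":0,"z":0,"rx":0,"ry":0,"rz":-2,"grip":0},{"x":0,"y":0,"z":0,"rx":0,"ry":0,"rz":-2,"grip":0},{"x":0,"y":0,"z":0,"rx":0,"ry":0,"rz":-2,"grip":0},{"x":0,"y":0,"z":0,"rx":0,"ry":0,"rz":0,"grip":0},{"x":0,"y":0,"z":0,"rx":0,"ry":0,"rz":0,"grip":0},{"x":0,"y":0,"z":0,"rx":0,"ry":0,"rz":0,"grip":0},{"x":0,"y":0,"z":0,"rx":0,"ry":0,"rz":0,"grip":0},{"x":0,"y":0,"z":0,"rx":0,"ry":0,"rz":0,"grip":0}]' 50; python3 -c "
from h import *
print(tcp()[2]['wrist_torque'],tcp()[1].as_euler('xyz',True))"
```

```text
time: 6.23
eef_pos: [0.5397, 0.0332, 0.1062]
tcp_rot: [0.994, 0.112, 0.001, -0.0]
contact_force: [-2.4, 1.9, 7.5]
opening: 0.297
finger_force: 51.6
[ 0.44168163  0.23765611 -0.03801228] [-1.79985624e+02 -9.06660169e-02  1.28402729e+01]
```

```bash
python3 -m creep '[{"x":0,"y":0,"z":0.4,"rx":0,"ry":0,"rz":-2,"grip":0},{"x":0,"y":0,"z":0,"rx":0,"ry":0,"rz":-2,"grip":0},{"x":0,"y":0,"z":0,"rx":0,"ry":0,"rz":-2,"grip":0},{"x":0,"y":0,"z":0,"rx":0,"ry":0,"rz":-2,"grip":0},{"x":0,"y":0,"z":0,"rx":0,"ry":0,"rz":-2,"grip":0},{"x":0,"y":0,"z":0,"rx":0,"ry":0,"rz":-2,"grip":0},{"x":0,"y":0,"z":0,"rx":0,"ry":0,"rz":0,"grip":0},{"x":0,"y":0,"z":0,"rx":0,"ry":0,"rz":0,"grip":0},{"x":0,"y":0,"z":0,"rx":0,"ry":0,"rz":0,"grip":0},{"x":0,"y":0,"z":0,"rx":0,"ry":0,"rz":0,"grip":0}]'; python3 -m creep '[{"x":0,"y":0,"z":0,"rx":0,"ry":0,"rz":-2,"grip":0},{"x":0,"y":0,"z":0,"rx":0,"ry":0,"rz":-2,"grip":0},{"x":0,"y":0,"z":0,"rx":0,"ry":0,"rz":-2,"grip":0},{"x":0,"y":0,"z":0,"rx":0,"ry":0,"rz":-2,"grip":0},{"x":0,"y":0,"z":0,"rx":0,"ry":0,"rz":-2,"grip":0},{"x":0,"y":0,"z":0,"rx":0,"ry":0,"rz":-2,"grip":0},{"x":0,"y":0,"z":0,"rx":0,"ry":0,"rz":0,"grip":0},{"x":0,"y":0,"z":0,"rx":0,"ry":0,"rz":0,"grip":0},{"x":0,"y":0,"z":0,"rx":0,"ry":0,"rz":0,"grip":0},{"x":0,"y":0,"z":0,"rx":0,"ry":0,"rz":0,"grip":0}]'; python3 -c "
from h import *
print(tcp()[2]['wrist_torque'],tcp()[1].as_euler('xyz',True))"
```

```text
time: 7.07
eef_pos: [0.5398, 0.0332, 0.1062]
tcp_rot: [0.977, 0.215, 0.001, -0.0]
contact_force: [-2.3, 2.4, 9.5]
opening: 0.297
finger_force: 51.8
time: 7.9
eef_pos: [0.5398, 0.0332, 0.1058]
tcp_rot: [0.949, 0.316, 0.001, -0.0]
contact_force: [0.4, 3.0, 6.8]
opening: 0.297
finger_force: 51.6
[0.47675928 0.22979585 0.00342643] [ 1.79973561e+02 -1.06780393e-01  3.68332326e+01]
```

```bash
python3 -m creep '[{"x":0,"y":0,"z":0,"rx":0,"ry":0,"rz":-2,"grip":0},{"x":0,"y":0,"z":0,"rx":0,"ry":0,"rz":-2,"grip":0},{"x":0,"y":0,"z":0,"rx":0,"ry":0,"rz":-2,"grip":0},{"x":0,"y":0,"z":0,"rx":0,"ry":0,"rz":-2,"grip":0},{"x":0,"y":0,"z":0,"rx":0,"ry":0,"rz":0,"grip":0},{"x":0,"y":0,"z":0,"rx":0,"ry":0,"rz":0,"grip":0},{"x":0,"y":0,"z":0,"rx":0,"ry":0,"rz":0,"grip":0},{"x":0,"y":0,"z":0,"rx":0,"ry":0,"rz":0,"grip":0},{"x":0,"y":0,"z":0,"rx":0,"ry":0,"rz":0,"grip":0},{"x":0,"y":0,"z":0,"rx":0,"ry":0,"rz":0,"grip":0}]'
```

```text
time: 8.73
eef_pos: [0.5396, 0.0333, 0.1039]
tcp_rot: [0.925, 0.381, 0.001, 0.0]
contact_force: [4.0, 3.2, -4.0]
opening: 0.296
finger_force: 50.1
```

The drop came at ψ of about 37–45°: the press force has gone and the hand now carries the spindle's weight. I'll lower it gently onto the thread.

```bash
python3 -m creep '[{"x":0,"y":0,"z":0.5,"rx":0,"ry":0,"rz":0,"grip":0},{"x":0,"y":0,"z":0.5,"rx":0,"ry":0,"rz":0,"grip":0},{"x":0,"y":0,"z":0.5,"rx":0,"ry":0,"rz":0,"grip":0},{"x":0,"y":0,"z":0.5,"rx":0,"ry":0,"rz":0,"grip":0},{"x":0,"y":0,"z":0.5,"rx":0,"ry":0,"rz":0,"grip":0},{"x":0,"y":0,"z":0.5,"rx":0,"ry":0,"rz":0,"grip":0},{"x":0,"y":0,"z":0,"rx":0,"ry":0,"rz":0,"grip":0},{"x":0,"y":0,"z":0,"rx":0,"ry":0,"rz":0,"grip":0},{"x":0,"y":0,"z":0,"rx":0,"ry":0,"rz":0,"grip":0},{"x":0,"y":0,"z":0,"rx":0,"ry":0,"rz":0,"grip":0}]';python3 -m creep '[{"x":0,"y":0,"z":0.4,"rx":0,"ry":0,"rz":0,"grip":0},{"x":0,"y":0,"z":0.4,"rx":0,"ry":0,"rz":0,"grip":0},{"x":0,"y":0,"z":0.4,"rx":0,"ry":0,"rz":0,"grip":0},{"x":0,"y":0,"z":0,"rx":0,"ry":0,"rz":0,"grip":0},{"x":0,"y":0,"z":0,"rx":0,"ry":0,"rz":0,"grip":0},{"x":0,"y":0,"z":0,"rx":0,"ry":0,"rz":0,"grip":0},{"x":0,"y":0,"z":0,"rx":0,"ry":0,"rz":0,"grip":0},{"x":0,"y":0,"z":0,"rx":0,"ry":0,"rz":0,"grip":0},{"x":0,"y":0,"z":0,"rx":0,"ry":0,"rz":0,"grip":0},{"x":0,"y":0,"z":0,"rx":0,"ry":0,"rz":0,"grip":0}]'; python3 -c "
from h import *
print(tcp()[2]['qpos'],tcp()[1].as_euler('xyz',True))"
```

```text
time: 9.57
eef_pos: [0.5396, 0.0332, 0.1012]
tcp_rot: [0.925, 0.381, 0.001, 0.0]
contact_force: [3.5, 2.8, -2.4]
opening: 0.295
finger_force: 50.3
time: 10.4
eef_pos: [0.5396, 0.0332, 0.1011]
tcp_rot: [0.924, 0.381, 0.001, 0.0]
contact_force: [3.0, 4.0, 3.0]
opening: 0.296
finger_force: 51.1
[-1.26669671e-01  1.39274753e-01  2.00655592e+00  9.50958806e-04
  9.94245551e-01  6.61115931e-01] [ 1.79959504e+02 -8.94294825e-02  4.48335739e+01]
```

The spindle is seated in the thread: z fell 5.1 mm and upward contact has returned. Now the first forward stroke of 115°, following the pitch at about 0.1 mm per row.

```bash
python3 -m creep '[{"x":0,"y":0,"z":0.05,"rx":0,"ry":0,"rz":5.75,"grip":0},{"x":0,"y":0,"z":0.1,"rx":0,"ry":0,"rz":5.75,"grip":0},{"x":0,"y":0,"z":0.1,"rx":0,"ry":0,"rz":5.75,"grip":0},{"x":0,"y":0,"z":0.1,"rx":0,"ry":0,"rz":5.75,"grip":0},{"x":0,"y":0,"z":0.1,"rx":0,"ry":0,"rz":5.75,"grip":0},{"x":0,"y":0,"z":0.1,"rx":0,"ry":0,"rz":5.75,"grip":0},{"x":0,"y":0,"z":0.1,"rx":0,"ry":0,"rz":5.75,"grip":0},{"x":0,"y":0,"z":0.1,"rx":0,"ry":0,"rz":5.75,"grip":0},{"x":0,"y":0,"z":0.1,"rx":0,"ry":0,"rz":5.75,"grip":0},{"x":0,"y":0,"z":0.1,"rx":0,"ry":0,"rz":5.75,"grip":0}]'; python3 -c "
from h import *
print(tcp()[2]['wrist_torque'],tcp()[1].as_euler('xyz',True))"
```

```text
time: 11.23
eef_pos: [0.5394, 0.0332, 0.1001]
tcp_rot: [0.994, -0.112, 0.0, -0.0]
contact_force: [3.2, 4.3, 5.0]
opening: 0.295
finger_force: 51.2
[ 0.7781669  -0.4337528   0.08531094] [-1.79969032e+02 -4.80418547e-02 -1.29166331e+01]
```

```bash
python3 -m creep '[{"x":0,"y":0,"z":0.09,"rx":0,"ry":0,"rz":5.75,"grip":0},{"x":0,"y":0,"z":0.09,"rx":0,"ry":0,"rz":5.75,"grip":0},{"x":0,"y":0,"z":0.09,"rx":0,"ry":0,"rz":5.75,"grip":0},{"x":0,"y":0,"z":0.09,"rx":0,"ry":0,"rz":5.75,"grip":0},{"x":0,"y":0,"z":0.09,"rx":0,"ry":0,"rz":5.75,"grip":0},{"x":0,"y":0,"z":0.09,"rx":0,"ry":0,"rz":5.75,"grip":0},{"x":0,"y":0,"z":0.09,"rx":0,"ry":0,"rz":5.75,"grip":0},{"x":0,"y":0,"z":0.09,"rx":0,"ry":0,"rz":5.75,"grip":0},{"x":0,"y":0,"z":0.09,"rx":0,"ry":0,"rz":5.75,"grip":0},{"x":0,"y":0,"z":0,"rx":0,"ry":0,"rz":5.5,"grip":0}]'; python3 -m creep '[{"x":0,"y":0,"z":0,"rx":0,"ry":0,"rz":0,"grip":0},{"x":0,"y":0,"z":0,"rx":0,"ry":0,"rz":0,"grip":0},{"x":0,"y":0,"z":0,"rx":0,"ry":0,"rz":0,"grip":0.5},{"x":0,"y":0,"z":0,"rx":0,"ry":0,"rz":0,"grip":0.7},{"x":0,"y":0,"z":0,"rx":0,"ry":0,"rz":0,"grip":1},{"x":0,"y":0,"z":0,"rx":0,"ry":0,"rz":0,"grip":1},{"x":0,"y":0,"z":0,"rx":0,"ry":0,"rz":0,"grip":1},{"x":0,"y":0,"z":0,"rx":0,"ry":0,"rz":0,"grip":1},{"x":0,"y":0,"z":0,"rx":0,"ry":0,"rz":0,"grip":1},{"x":0,"y":0,"z":0,"rx":0,"ry":0,"rz":0,"grip":1}]'
python3 - <<'E'
from h import *
p,r,s=tcp(); print(s['wrist_torque'],s["qpos"],r.as_euler('xyz',True))
d=optics.read_camera("wrist"); q=proj(d,[.5392,.033,.129])[0]; print(q,r.as_matrix()[:2,:2])
a=cv2.resize(d["color"],(400,300)); x,y=int(q[0]),int(q[1]); y0=max(0,min(304,y-40))
b=cv2.resize(d["color"][y0:y0+80,x-53:x+53],(400,300),interpolation=cv2.INTER_CUBIC); print(y0,x-53)
cv2.imwrite("pics/w3.png",np.hstack([a,b]))
E
```

```text
time: 12.07
eef_pos: [0.5392, 0.0332, 0.0991]
tcp_rot: [0.818, -0.575, 0.0, -0.0]
contact_force: [1.8, 5.2, 3.2]
opening: 0.296
finger_force: 51.1
time: 12.9
eef_pos: [0.5389, 0.0329, 0.0984]
tcp_rot: [0.82, -0.573, -0.0, 0.0]
contact_force: [-1.0, 0.5, -0.4]
opening: 0.998
finger_force: 0.0
[0.02927828 0.02137781 0.05103353] [-1.26987601e-01  1.42653257e-01  2.00839460e+00 -2.05363491e-04
  9.90728381e-01  2.66360397e+00] [ 1.79986133e+02 -3.89898666e-03 -6.98826690e+01]
[254.54743465 286.11162423] [[ 0.34394374 -0.93899024]
 [-0.93899026 -0.34394371]]
246 201
```

View pics/w3.png

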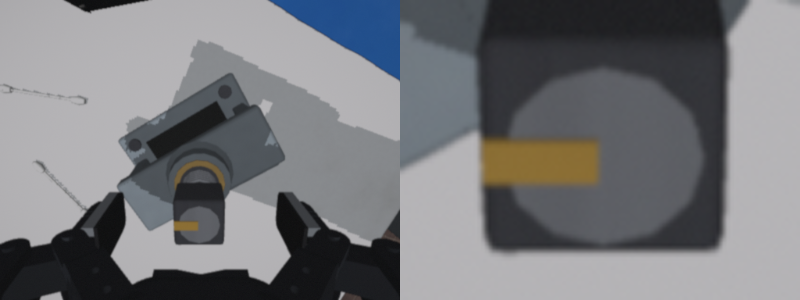

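The stripe still points left and is square to the tool, so there was no slip. Now I'll swing the open gripper back 270° and regrip.

```bash
R='x'; python3 -m creep '[{"x":0,"y":0,"z":0,"rx":0,"ry":0,"rz":-6.75,"grip":1},{"x":0,"y":0,"z":0,"rx":0,"ry":0,"rz":-6.75,"grip":1},{"x":0,"y":0,"z":0,"rx":0,"ry":0,"rz":-6.75,"grip":1},{"x":0,"y":0,"z":0,"rx":0,"ry":0,"rz":-6.75,"grip":1},{"x":0,"y":0,"z":0,"rx":0,"ry":0,"rz":-6.75,"grip":1},{"x":0,"y":0,"z":0,"rx":0,"ry":0,"rz":-6.75,"grip":1},{"x":0,"y":0,"z":0,"rx":0,"ry":0,"rz":-6.75,"grip":1},{"x":0,"y":0,"z":0,"rx":0,"ry":0,"rz":-6.75,"grip":1},{"x":0,"y":0,"z":0,"rx":0,"ry":0,"rz":-6.75,"grip":1},{"x":0,"y":0,"z":0,"rx":0,"ry":0,"rz":-6.75,"grip":1}]'; python3 -m creep '[{"x":0,"y":0,"z":0,"rx":0,"ry":0,"rz":-6.75,"grip":1},{"x":0,"y":0,"z":0,"rx":0,"ry":0,"rz":-6.75,"grip":1},{"x":0,"y":0,"z":0,"rx":0,"ry":0,"rz":-6.75,"grip":1},{"x":0,"y":0,"z":0,"rx":0,"ry":0,"rz":-6.75,"grip":1},{"x":0,"y":0,"z":0,"rx":0,"ry":0,"rz":-6.75,"grip":1},{"x":0,"y":0,"z":0,"rx":0,"ry":0,"rz":-6.75,"grip":1},{"x":0,"y":0,"z":0,"rx":0,"ry":0,"rz":-6.75,"grip":1},{"x":0,"y":0,"z":0,"rx":0,"ry":0,"rz":-6.75,"grip":1},{"x":0,"y":0,"z":0,"rx":0,"ry":0,"rz":-6.75,"grip":1},{"x":0,"y":0,"z":0,"rx":0,"ry":0,"rz":-6.75,"grip":1}]'; python3 -m creep '[{"x":0,"y":0,"z":0,"rx":0,"ry":0,"rz":-6.75,"grip":1},{"x":0,"y":0,"z":0,"rx":0,"ry":0,"rz":-6.75,"grip":1},{"x":0,"y":0,"z":0,"rx":0,"ry":0,"rz":-6.75,"grip":1},{"x":0,"y":0,"z":0,"rx":0,"ry":0,"rz":-6.75,"grip":1},{"x":0,"y":0,"z":0,"rx":0,"ry":0,"rz":-6.75,"grip":1},{"x":0,"y":0,"z":0,"rx":0,"ry":0,"rz":-6.75,"grip":1},{"x":0,"y":0,"z":0,"rx":0,"ry":0,"rz":-6.75,"grip":1},{"x":0,"y":0,"z":0,"rx":0,"ry":0,"rz":-6.75,"grip":1},{"x":0,"y":0,"z":0,"rx":0,"ry":0,"rz":-6.75,"grip":1},{"x":0,"y":0,"z":0,"rx":0,"ry":0,"rz":-6.75,"grip":1}]'; python3 -m creep '[{"x":0,"y":0,"z":0,"rx":0,"ry":0,"rz":-6.75,"grip":1},{"x":0,"y":0,"z":0,"rx":0,"ry":0,"rz":-6.75,"grip":1},{"x":0,"y":0,"z":0,"rx":0,"ry":0,"rz":-6.75,"grip":1},{"x":0,"y":0,"z":0,"rx":0,"ry":0,"rz":-6.75,"grip":1},{"x":0,"y":0,"z":0,"rx":0,"ry":0,"rz":-6.75,"grip":1},{"x":0,"y":0,"z":0,"rx":0,"ry":0,"rz":-6.75,"grip":1},{"x":0,"y":0,"z":0,"rx":0,"ry":0,"rz":-6.75,"grip":1},{"x":0,"y":0,"z":0,"rx":0,"ry":0,"rz":-6.75,"grip":1},{"x":0,"y":0,"z":0,"rx":0,"ry":0,"rz":-6.75,"grip":1},{"x":0,"y":0,"z":0,"rx":0,"ry":0,"rz":-6.75,"grip":1}]'; python3 -c "
from h import *
p,r,s=tcp(); print(s['qpos'],r.as_euler('xyz',True),r.inv().apply(np.array([.5392,.0331,.0984])-p)*1e3)"
```

```text
time: 13.78
eef_pos: [0.539, 0.0329, 0.0985]
tcp_rot: [1.0, -0.018, 0.0, 0.0]
contact_force: [0.5, 0.9, 0.5]
opening: 1.003
finger_force: 0.0
time: 14.62
eef_pos: [0.539, 0.0329, 0.0985]
tcp_rot: [0.841, 0.541, -0.0, 0.0]
contact_force: [-0.1, -0.5, -0.7]
opening: 0.999
finger_force: 0.0
time: 15.45
eef_pos: [0.539, 0.033, 0.0985]
tcp_rot: [0.399, 0.917, -0.0, -0.0]
contact_force: [-0.1, 0.3, -0.2]
opening: 1.002
finger_force: 0.0
time: 16.28
eef_pos: [0.539, 0.0329, 0.0985]
tcp_rot: [-0.178, 0.984, -0.0, -0.0]
contact_force: [0.8, 0.5, 0.4]
opening: 1.004
finger_force: 0.0
[-1.26889532e-01  1.42558033e-01  2.00829473e+00 -1.04547444e-04
  9.90723377e-01 -2.05460260e+00] [-1.79995125e+02 -1.49299829e-03 -1.59546894e+02] [-0.23555935  0.09206363  0.10488554]
```

```bash
python3 -m creep '[{"x":-0.2,"y":0.1,"z":0,"rx":0,"ry":0,"rz":0,"grip":0.5},{"x":0,"y":0,"z":0,"rx":0,"ry":0,"rz":0,"grip":0.45},{"x":0,"y":0,"z":0,"rx":0,"ry":0,"rz":0,"grip":0.4},{"x":0,"y":0,"z":0,"rx":0,"ry":0,"rz":0,"grip":0},{"x":0,"y":0,"z":0,"rx":0,"ry":0,"rz":0,"grip":0},{"x":0,"y":0,"z":0,"rx":0,"ry":0,"rz":0,"grip":0},{"x":0,"y":0,"z":0,"rx":0,"ry":0,"rz":0,"grip":0},{"x":0,"y":0,"z":0,"rx":0,"ry":0,"rz":0,"grip":0},{"x":0,"y":0,"z":0,"rx":0,"ry":0,"rz":0,"grip":0},{"x":0,"y":0,"z":0,"rx":0,"ry":0,"rz":0,"grip":0}]' 50; python3 -m creep '[{"x":0,"y":0,"z":0.05,"rx":0,"ry":0,"rz":6.25,"grip":0},{"x":0,"y":0,"z":0.1,"rx":0,"ry":0,"rz":6.25,"grip":0},{"x":0,"y":0,"z":0.1,"rx":0,"ry":0,"rz":6.25,"grip":0},{"x":0,"y":0,"z":0.1,"rx":0,"ry":0,"rz":6.25,"grip":0},{"x":0,"y":0,"z":0.1,"rx":0,"ry":0,"rz":6.25,"grip":0},{"x":0,"y":0,"z":0.1,"rx":0,"ry":0,"rz":6.25,"grip":0},{"x":0,"y":0,"z":0.1,"rx":0,"ry":0,"rz":6.25,"grip":0},{"x":0,"y":0,"z":0.1,"rx":0,"ry":0,"rz":6.25,"grip":0},{"x":0,"y":0,"z":0.1,"rx":0,"ry":0,"rz":6.25,"grip":0},{"x":0,"y":0,"z":0.1,"rx":0,"ry":0,"rz":6.25,"grip":0}]'; python3 -c "
from h import *
print(tcp()[2]['wrist_torque'],tcp()[1].as_euler('xyz',True))"
```

```text
time: 17.12
eef_pos: [0.5391, 0.0333, 0.0986]
tcp_rot: [-0.174, 0.985, 0.0, -0.0]
contact_force: [-1.7, 1.2, 2.5]
opening: 0.294
finger_force: 51.6
time: 17.95
eef_pos: [0.5391, 0.0338, 0.0976]
tcp_rot: [0.364, 0.931, 0.001, -0.0]
contact_force: [-0.4, 2.5, 2.3]
opening: 0.296
finger_force: 51.7
[0.5229496  0.15047386 0.06632776] [ 1.79940476e+02 -5.09140968e-02  1.37293101e+02]
```

Following well. I'll continue with two more calls of 62.5° each.

```bash
python3 -m creep '[{"x":0,"y":0,"z":0.1,"rx":0,"ry":0,"rz":6.25,"grip":0},{"x":0,"y":0,"z":0.1,"rx":0,"ry":0,"rz":6.25,"grip":0},{"x":0,"y":0,"z":0.1,"rx":0,"ry":0,"rz":6.25,"grip":0},{"x":0,"y":0,"z":0.1,"rx":0,"ry":0,"rz":6.25,"grip":0},{"x":0,"y":0,"z":0.1,"rx":0,"ry":0,"rz":6.25,"grip":0},{"x":0,"y":0,"z":0.1,"rx":0,"ry":0,"rz":6.25,"grip":0},{"x":0,"y":0,"z":0.1,"rx":0,"ry":0,"rz":6.25,"grip":0},{"x":0,"y":0,"z":0.1,"rx":0,"ry":0,"rz":6.25,"grip":0},{"x":0,"y":0,"z":0.1,"rx":0,"ry":0,"rz":6.25,"grip":0},{"x":0,"y":0,"z":0.1,"rx":0,"ry":0,"rz":6.25,"grip":0}]'; python3 -m creep '[{"x":0,"y":0,"z":0.1,"rx":0,"ry":0,"rz":6.25,"grip":0},{"x":0,"y":0,"z":0.1,"rx":0,"ry":0,"rz":6.25,"grip":0},{"x":0,"y":0,"z":0.1,"rx":0,"ry":0,"rz":6.25,"grip":0},{"x":0,"y":0,"z":0.1,"rx":0,"ry":0,"rz":6.25,"grip":0},{"x":0,"y":0,"z":0.1,"rx":0,"ry":0,"rz":6.25,"grip":0},{"x":0,"y":0,"z":0.1,"rx":0,"ry":0,"rz":6.25,"grip":0},{"x":0,"y":0,"z":0.1,"rx":0,"ry":0,"rz":6.25,"grip":0},{"x":0,"y":0,"z":0.1,"rx":0,"ry":0,"rz":6.25,"grip":0},{"x":0,"y":0,"z":0.1,"rx":0,"ry":0,"rz":6.25,"grip":0},{"x":0,"y":0,"z":0.1,"rx":0,"ry":0,"rz":6.25,"grip":0}]'; python3 -c "
from h import *
print(tcp()[2]['wrist_torque'],tcp()[1].as_euler('xyz',True))"
```

```text
time: 18.78
eef_pos: [0.5396, 0.034, 0.0966]
tcp_rot: [0.795, 0.607, 0.001, -0.0]
contact_force: [-0.3, 3.3, 2.0]
opening: 0.296
finger_force: 51.5
time: 19.62
eef_pos: [0.5399, 0.0337, 0.0956]
tcp_rot: [0.994, 0.107, 0.001, -0.0]
contact_force: [1.5, 1.8, 0.0]
opening: 0.296
finger_force: 51.4
[ 0.49989812 -0.30451683  0.07338166] [-1.79959708e+02 -1.56485284e-01  1.22790846e+01]
```

```bash
python3 -m creep '[{"x":0,"y":0,"z":0.15,"rx":0,"ry":0,"rz":6.5,"grip":0},{"x":0,"y":0,"z":0.15,"rx":0,"ry":0,"rz":6.5,"grip":0},{"x":0,"y":0,"z":0.1,"rx":0,"ry":0,"rz":6.5,"grip":0},{"x":0,"y":0,"z":0.1,"rx":0,"ry":0,"rz":6.5,"grip":0},{"x":0,"y":0,"z":0.1,"rx":0,"ry":0,"rz":6.5,"grip":0},{"x":0,"y":0,"z":0.1,"rx":0,"ry":0,"rz":6.5,"grip":0},{"x":0,"y":0,"z":0.1,"rx":0,"ry":0,"rz":6.5,"grip":0},{"x":0,"y":0,"z":0.1,"rx":0,"ry":0,"rz":6.5,"grip":0},{"x":0,"y":0,"z":0.1,"rx":0,"ry":0,"rz":6.5,"grip":0},{"x":0,"y":0,"z":0.1,"rx":0,"ry":0,"rz":6.5,"grip":0}]'; python3 -m creep '[{"x":0,"y":0,"z":0,"rx":0,"ry":0,"rz":0,"grip":0},{"x":0,"y":0,"z":0,"rx":0,"ry":0,"rz":0,"grip":0},{"x":0,"y":0,"z":0,"rx":0,"ry":0,"rz":0,"grip":0},{"x":0,"y":0,"z":0,"rx":0,"ry":0,"rz":0,"grip":0},{"x":0,"y":0,"z":0,"rx":0,"ry":0,"rz":0,"grip":0},{"x":0,"y":0,"z":0,"rx":0,"ry":0,"rz":0,"grip":0},{"x":0,"y":0,"z":0,"rx":0,"ry":0,"rz":0,"grip":0},{"x":0,"y":0,"z":0,"rx":0,"ry":0,"rz":0,"grip":0},{"x":0,"y":0,"z":0,"rx":0,"ry":0,"rz":0,"grip":0},{"x":0,"y":0,"z":0,"rx":0,"ry":0,"rz":0,"grip":0}]' 70
python3 - <<'E'
from h import *
p,r,s=tcp(); print(s['wrist_torque'],s['qpos'],r.as_euler('xyz',True))
d=optics.read_camera("scene"); a=cv2.resize(d["color"],(400,300)); b=cv2.resize(d["color"][100:190,240:360],(400,300))
cv2.imwrite("pics/s4.png",np.hstack([a,b]))
E
```

```text
time: 20.45
eef_pos: [0.5399, 0.0332, 0.0945]
tcp_rot: [0.896, -0.444, 0.001, -0.001]
contact_force: [1.8, 0.9, 0.3]
opening: 0.296
finger_force: 51.4
time: 21.28
eef_pos: [0.5398, 0.0332, 0.0946]
tcp_rot: [0.897, -0.441, 0.001, -0.0]
contact_force: [4.9, 1.7, -2.1]
opening: 0.292
finger_force: 70.6
[ 0.39972564 -0.95417972  0.06683388] [-1.26476474e-01  1.48966973e-01  2.00937631e+00  4.37981860e-04
  9.81290491e-01  2.35821680e+00] [-1.79905740e+02 -6.44012034e-02 -5.23764219e+01]
```

View pics/s4.png

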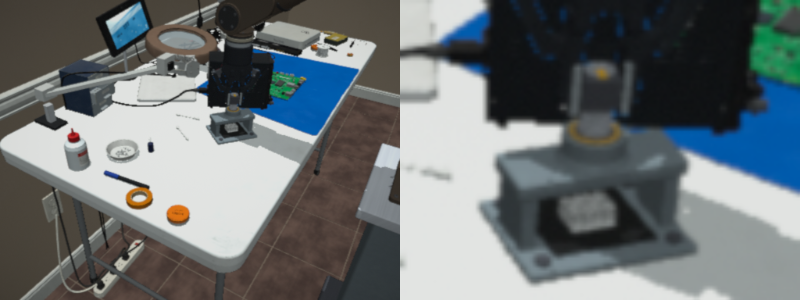

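The shank is visibly shorter, TCP z has dropped 11.6 mm from the start, and the head is held at about 70 N. The bystanders haven't moved. Handing in.

```bash
python3 -c "
from plant import sign_off
print(sign_off())"
```

```text
the job is handed in; nothing more can be done
None
```

I turned the spindle back until it dropped into the thread, then forward one full turn (367° from where I stopped, at most about 10° past the drop), with one regrip; it is about 11.6 mm down, the gripper still holds its head at about 70 N, the bystanders weren't touched, and the job is handed in at about 21 s.

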